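# Put the vivarium tools away in their sloped trays

## Robot

A 6-joint arm with a two-finger parallel gripper is mounted at the origin on the work surface. World frame = base frame: x ahead of the robot, y to its left, z up, the work surface at z = 0. Lengths are in m, angles in rad, forces in N, time in s.
With the tool pointing down it reaches from about 0.25 to 0.775 m from the base axis. Payload 4 kg.
Tool frame: the origin (TCP) lies at the very end of the fingers, on their centre line; the grasp point (between the pads) lies ctrl.grasp_offset behind it (ctrl.grasp_offset is the distance from the TCP to the grasp point, in m); z points along the fingers, y is the line along which they close (so a half turn about z gives the same grasp; the last joint's range is limited). The gripper opens to 85 mm and grips with 20 to 120 N. Pads are 22 mm wide; open, the fingers measure 114 mm over their backs; the gripper's body (76 mm by 85 mm) begins 54 mm behind the grasp point. The pads swing forward as they close: fully open they stand 13 mm farther back than shut.
Start: joints at [-1.346, 0.087, 1.371, -0, 1.684, -0.103], TCP at [0.177, -0.521, 0.231] pointing down, gripper open.
Joint ranges: [-3.1, 3.1], [-0.76, 2.03], [0.27, 2.55], [-1.08, 4.22], [0.17, 2.65], [-2.57, 2.57]. Speed limits (rad/s): [2.79, 2.79, 3.14, 3.14, 3.14, 3.14].

## Interface

Orientations are given as a unit quaternion [w, x, y, z].
In Python, from station import sensors, viewer, order, ctrl gives the robot as it stands.
- The arm moves only by the tool carry_out, never from a script. Its argument "plan" is a list that holds one entry, the list of rows, each a list of 5 numbers: the shift along the tool's x, y, z as a fraction of full scale, then the turn about the tool's z as a fraction of full scale, then the finger opening in mm, from 0 to 85.4. A call has 1 to 12 rows; each row is the pose to reach, as a shift and turn from the pose commanded when the call began, along the tool's axes at that moment; what a row does not reach only later rows make up. Full scale, the value 1, is 150 mm for a shift and 90 degrees for a turn. A row lasts 1/8 s, in which the tool goes at most 62.5 mm and 10.7 degrees, less where a joint would pass 70% of its speed; a pose out of reach is approached as far as the arm can. A call with a number of a shift or a turn outside -1 to 1 is refused whole. A call with a gripper value outside its range is refused whole. The fingers move at their own pace and stop on an object; the grip force is fixed at half the most. Time passes only in rows, so rows that repeat a pose let the fingers close. It gives the time, the measured TCP pose, the force, the opening and the grip force at its end, in the units of the state.
- sensors.get_state(): the state, without advancing time (a new reading comes with each control period).
- viewer.capture(name): name is "scene" or "top" or "wrist"; returns a dict with "image" (384x512x3 uint8, blue, green, red), "z_map" (384x512 float32, m along the optical axis (not along the pixel's ray), 0 where there is no reading), "intrinsics" (3x3 intrinsics, pixels), "rvec" (rotation vector, rad) and "tvec" (3), from world to camera coordinates, as OpenCV has them. Camera axes: x right, y down, z forward; pixel columns grow to the right and rows downward; lengths in m; the calibration is good to about 2 mm. A picture is of the moment at which its call begins.
- order.sign_off(): hands the job in; it is judged then, once.
The state is a dict: "time": time; "q": joint angles; "qd": joint speeds; "joint_torque": joint torques, N m; "tcp_pos": TCP position; "tool_rot": TCP orientation; "contact_force": force on the tool from outside, world axes, zero at the start; "torque": the same for the moment, N m; "grip_width": opening from 0.0 (shut) to 1.0 (fully open); "gripper_force": force on a finger pad.
Only numpy, scipy, OpenCV 4.12 (cv2) and the standard library are available. Lean on these libraries where they do the work, as an engineer would, in place of code of your own. Each camera call takes 0.05 s, during which the arm holds its last target. There are 200 camera calls.

## Task

Put the two tools away in the sloped trays: first the scraper in the tray whose upper pocket is wide, with its blade up the slope, then the tweezers in the tray whose upper pocket is a narrow slot, with their tips up the slope. Tilt each tool to the slope of its tray and lower it until it lies flat on the tray's floor before you let go, so that both end up lying flat between the side blocks of their own tray. Leave the petri dish, the tub, the cave and the sieve where they are.

Things in the scene. Friction and masses are not known exactly. Their poses are not given: they have to be found in the camera images.
- scraper: Scraper, wooden handle, steel blade, 170 mm long, 80 g, lying flat. Origin: middle of its length, on its underside; x to the blade, z up. Handle: x from -85 to 25 mm, 20 wide, 16 high (grip near x = -8 mm, the balance point). Ferrule: x 24 to 40 mm, 16 wide, 11 high. Blade: x 35 to 85 mm, 54 wide, 5 thick.
- scraper_blade_end (a point): Middle of the scraper's blade edge, underside, 85 mm along x from the scraper's origin.
- tweezers: Stout stainless tweezers, locked shut (rigid), 170 mm long, 12 high, 60 g, lying flat. Origin: middle of the length, on the underside; x to the tips, z up. Heel block: x -85 to -65 mm, 28 wide. The two arms run parallel, 24 mm wide over both, from x = -65 to 20 mm (grip across both near x = -8 mm), then taper to 10 mm over both at the tips, x = 85 mm.
- tweezers_tip_end (a point): The tweezers' tips, underside, 85 mm along x from the tweezers' origin.
- scraper_tray: Fixed tray, grey floor, white blocks, 190 (x) x 84 (y) mm, floor sloped 30 degrees, low end to the robot. Origin: centre of its floor surface, 65 mm above the shelf; x up the slope, z square out of the floor. Upper pocket (x 34 to 90): 62 mm wide between side blocks, for the blade; lower pocket (x -90 to -45): 30 mm wide, for the handle. From x = -45 to 34 the sides are open for fingers.
- scraper_tray_head_end (a point): Upper end of the scraper tray: 85 mm up the slope (tray x) from the tray's origin, on the floor. End walls and side blocks stand 12 mm above the floor; the end walls' inner faces are at tray x = +-90 mm. Well laid, the tool's origin and axes match the tray's.
- tweezers_tray: Fixed tray, grey floor, white blocks, 190 (x) x 84 (y) mm, floor sloped 30 degrees, low end to the robot. Origin: centre of its floor surface, 65 mm above the shelf; x up the slope, z square out of the floor. Upper pocket (x 65 to 90): a slot 22 mm wide between side blocks, for the tips; lower pocket (x -90 to -50): 36 mm wide, for the heel. From x = -50 to 65 the sides are open for fingers.
- tweezers_tray_head_end (a point): Upper end of the tweezers tray: 85 mm up the slope (tray x) from the tray's origin, on the floor. End walls and side blocks stand 12 mm above the floor; the end walls' inner faces are at tray x = +-90 mm. Well laid, the tool's origin and axes match the tray's.
- petri_dish: Open glass petri dish, 90 mm across, 16 high, origin at the underside's centre. Bystander.
- tub: White plastic tub with twist cap, 68 mm across, 65 high, origin at the underside's centre. Bystander.
- cave: Tan ceramic cave, 100 x 110 x 72 mm high, origin at the underside's centre. Bystander.
- sieve: Yellow plastic sieve, bowl 120 mm across and 40 high with a flat handle 95 mm long along its x, origin at the bowl's underside centre. Bystander.
Mind the look-alikes: they are no part of the job. Leave any black or orange look-alike of the part that bears scraper_tray alone.

How it is judged:
By the outcome, as a careful person would: the job done as asked, in the order asked, and still so for the second after the job is handed in, with the robot touching nothing.
It also fails if it takes over 62 s, if anything falls off the work surface, if the arm or the gripper's body presses on something with over 40 N, if the wrist force passes 120 N, or if a joint passes its speed limit or range.

## Working session

There is one attempt and no reset: what is moved stays moved. The work goes in short steps, Python scripts to look and compute and a tool call to move; the robot and the scene stay as the last step left them, time stands still between calls to the robot, and variables do not carry over. Pictures are saved under pics/ and viewed, at most 12 in all, crops included, and the job is handed in when it is done.

Besides the shell and the picture viewer there is one more tool, called by a JSON object that holds its "method" and its "body", one argument or row to a line. carry_out: Moves the arm, as the interface text tells. Shift numbers are shares of 150 mm and turn numbers shares of 90 degrees, none past 1 either way. Its arguments: {"type":"object","properties":{"plan":{"type":"array","items":{"type":"array","items":{"type":"array","items":{"type":"number"}}}}},"required":["plan"]}

```bash
mkdir -p pics; ls
cat > h.py <<'E'
import numpy as np, cv2, pickle
from scipy.spatial.transform import Rotation as R
from station import sensors, viewer, order, ctrl
def cap(n,f=None):
    c=viewer.capture(n); pickle.dump(c,open(f'{n}.pkl','wb'))
    if f: cv2.imwrite(f'pics/{f}.png',c['image'])
    return c
def load(n): return pickle.load(open(f'{n}.pkl','rb'))
def world(c,u,v,z=None):
    K=c['intrinsics'];M=cv2.Rodrigues(np.array(c['rvec'],float))[0];t=np.array(c['tvec'],float).ravel()
    d=np.linalg.inv(K)@[u,v,1.]; o=-M.T@t; r=M.T@d
    s=c['z_map'][int(round(v)),int(round(u))] if z is None else (z-o[2])/r[2]
    return o+s*r
def cloud(c):
    K=c['intrinsics'];M=cv2.Rodrigues(np.array(c['rvec'],float))[0];t=np.array(c['tvec'],float).ravel()
    v,u=np.mgrid[:384,:512]; d=np.stack([u,v,np.ones_like(u)],-1)@np.linalg.inv(K).T
    return (d*c['z_map'][...,None]-t)@M
def project(c,p): return cv2.projectPoints(np.array(p,float).reshape(-1,3),np.array(c['rvec'],float),np.array(c['tvec'],float),c['intrinsics'],None)[0].reshape(-1,2)
E
python3 - <<'E'
from h import *
a=cap('top')['image'];b=cap('scene')['image']
cv2.imwrite('pics/top0.png',cv2.resize(a,(800,600),interpolation=cv2.INTER_CUBIC))
cv2.imwrite('pics/scene0.png',b)
s=sensors.get_state();print(s, ctrl.grasp_offset, [x for x in dir(ctrl) if x[0]!='_'])
print(R.from_quat(np.roll(s['tool_rot'],-1)).as_matrix().round(3))
E
```

```text
pics
{'time': 0.1, 'q': array([-1.34610456e+00,  8.79172376e-02,  1.37212691e+00, -3.88353991e-05,
        1.68362153e+00, -1.03108156e-01]), 'qd': array([ 0.00066286, -0.00080558, -0.00266069, -0.00046801, -0.00232637,
        0.00038803]), 'joint_torque': array([ 2.14388368e-03, -3.53013039e+01, -3.14219391e+01, -2.83743930e-04,
        7.88005942e-03,  6.64855477e-06]), 'tcp_pos': array([ 0.17695484, -0.52027003,  0.23022437]), 'tool_rot': array([-1.03342338e-03,  9.86598266e-01,  1.63164909e-01, -8.22333875e-05]), 'contact_force': array([ 0.20787534, -0.76018973, -0.44787354]), 'torque': array([ 0.01382037,  0.03231092, -0.05498446]), 'gripper_force': 0.0, 'grip_width': 0.9959177171569786} 0.0187 ['MotionError', 'grasp_offset']
[[ 0.947  0.322 -0.   ]
 [ 0.322 -0.947  0.002]
 [ 0.    -0.002 -1.   ]]
```

View pics/top0.png

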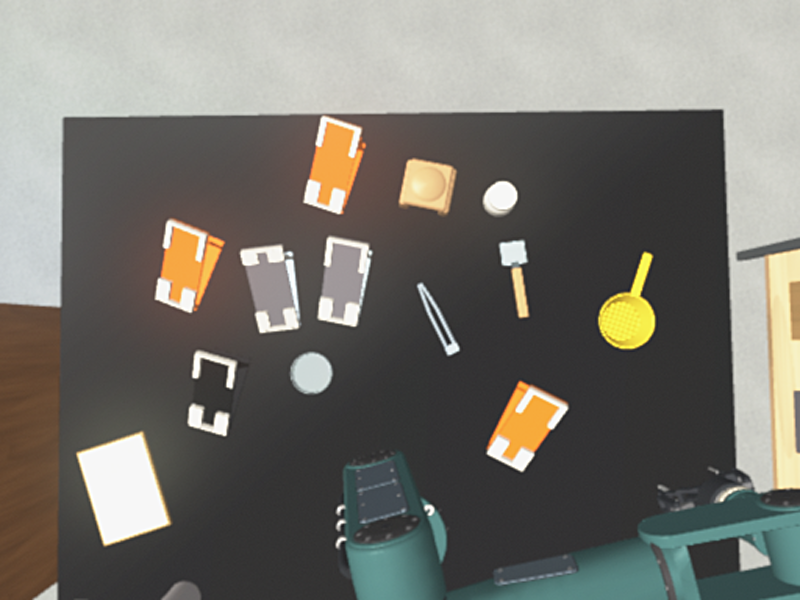

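View pics/scene0.png

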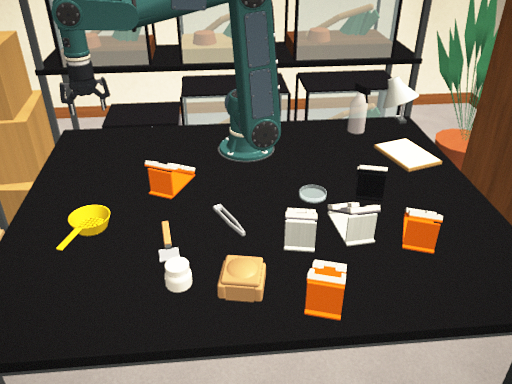

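Run:
```python
from h import *
c=load('top');im=c['image'];P=cloud(c)
cv2.imwrite('pics/crop1.png',cv2.resize(im[145:235,145:350],(800,351),interpolation=cv2.INTER_CUBIC))
for n,(u,v) in dict(traA=(344,281),trB=(270,288),scr=(518,290),twz=(440,325),dish=(312,372),tub=(500,197),cave=(428,185),sieve=(627,320)).items():
    print(n,world(c,u/1.5625,v/1.5625).round(4))
hsv=cv2.cvtColor(im,cv2.COLOR_BGR2HSV)
for n,(x0,x1,y0,y1) in dict(A=(202,240,148,210),B=(152,194,152,216)).items():
    sub=np.zeros(im.shape[:2],bool);sub[y0:y1,x0:x1]=1
    Q=P[sub&(P[...,2]>0.012)&(c['z_map']>0)]; 
    print(n,len(Q),Q.min(0).round(3),Q.max(0).round(3))
    col=im[sub&(P[...,2]>0.03)&(P[...,2]<.1)]; print(np.median(col,0))
```

```text
traA [0.5622 0.1112 0.0622]
trB [0.549  0.2682 0.0656]
scr [ 0.5415 -0.2691  0.0134]
twz [ 0.4664 -0.0959  0.0027]
dish [0.3657 0.1897 0.0007]
tub [ 0.7375 -0.2241  0.0682]
cave [ 0.765  -0.0706  0.0695]
sieve [ 0.4723 -0.5122  0.0036]
A 1384 [0.469 0.058 0.013] [0.652 0.173 0.128]
[154. 152. 160.]
B 1430 [0.457 0.218 0.012] [0.634 0.318 0.126]
[147. 146. 155.]
```

View pics/crop1.png

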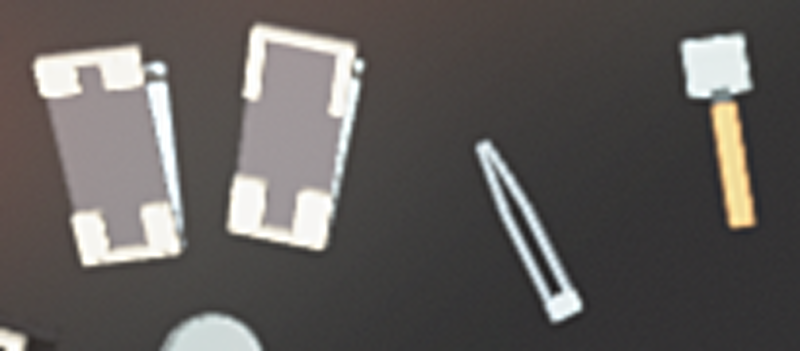

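```bash
cat > fit.py <<'E'
from h import *
c=load('top');im=c['image'];P=cloud(c)
from scipy.optimize import minimize
def frame(psi):
    h=np.array([np.cos(psi),np.sin(psi),0]);z=np.array([0,0,1.])
    a=np.radians(30);X=h*np.cos(a)+z*np.sin(a);Z=-h*np.sin(a)+z*np.cos(a);return np.array([X,np.cross(Z,X),Z])
for n,(x0,x1,y0,y1) in dict(A=(202,240,148,210),B=(152,194,152,216)).items():
    sub=np.zeros(im.shape[:2],bool);sub[y0:y1,x0:x1]=1
    m=sub&(P[...,2]>0.008)&(c['z_map']>0)
    Q=P[m];
    floor=m&(im.max(2)<185)&(im.max(2)>120); F=P[floor]
    nrm=np.linalg.svd(F-F.mean(0))[2][2]; nrm*=np.sign(nrm[2])
    res=((F-F.mean(0))@nrm).std()
    psi=np.arctan2(-nrm[1],-nrm[0])
    print(n,len(F),'tilt',np.degrees(np.arccos(nrm[2])),'psi',np.degrees(psi),'res',res)
    best=None
    for d in np.radians(np.arange(-30,30,.5)):
        T=frame(d);L=Q@T.T; fz=np.median(F@T[2]); k=(L[:,2]>fz-.006)&(L[:,2]<fz+.017)
        L=L[k]; lo,hi=np.percentile(L[:,:2],1,0) if 0 else L[:,:2].min(0),L[:,:2].max(0)
        lo=lo[:2] if hasattr(lo,'__len__') else lo
        ar=np.prod(hi-lo)
        if best is None or ar<best[0]: best=(ar,d,lo,hi,fz)
    ar,d,lo,hi,fz=best;T=frame(d);o=T.T@np.array([*(lo+hi)/2,fz])
    print('  rect psi',np.degrees(d),'size',(hi-lo).round(4),'origin',o.round(4))
hsv=cv2.cvtColor(im,cv2.COLOR_BGR2HSV)
def mask(u0,u1,v0,v1,f):
    m=np.zeros(im.shape[:2],bool);m[v0:v1,u0:u1]=1;return m&f
wood=mask(318,342,165,208,(hsv[...,1]>90)&(hsv[...,2]>110))
blade=mask(315,342,148,175,(hsv[...,2]>140)&(hsv[...,1]<60))
tw=mask(262,300,178,232,hsv[...,2]>100)
def pts(m,z): 
    v,u=np.nonzero(m); return np.array([world(c,a,b,z)[:2] for a,b in zip(u,v)])
W=pts(wood,.016);B=pts(blade,.005);T=pts(tw,.012)
for n,M in (('wood',W),('blade',B),('tw',T)):
    r=cv2.minAreaRect(M.astype(np.float32)*1000);print(n,len(M),M.mean(0).round(4),np.round(r[0],1),np.round(r[1],1),round(r[2],1),cv2.boxPoints(r).round(0).tolist())
E
python3 fit.py
```

```text
A 868 tilt 29.69208067555768 psi -9.16714445849522 res 0.004308090218172162
  rect psi -12.000000000000002 size [0.1924 0.0847] origin [0.5624 0.1154 0.0653]
B 916 tilt 29.185243558569493 psi 12.043077021398098 res 0.006265150656029935
  rect psi 6.000000000000001 size [0.1937 0.0856] origin [0.5479 0.2691 0.0653]
wood 187 [ 0.5363 -0.272 ] [ 536.3 -271.2] [110.3  24.7] 7.6 [[480.0, -266.0], [483.0, -291.0], [593.0, -276.0], [589.0, -252.0]]
blade 238 [ 0.627  -0.2603] [ 623.2 -260.8] [59.2 56.4] 6.9 [[590.0, -236.0], [597.0, -292.0], [656.0, -285.0], [649.0, -229.0]]
tw 323 [ 0.4769 -0.0898] [483.2 -86.8] [174.4  30.9] 25.7 [[398.0, -111.0], [411.0, -139.0], [568.0, -63.0], [555.0, -35.0]]
```

Add to h.py:
```python
def tool():
    s=sensors.get_state(); return np.array(s['tcp_pos']),R.from_quat(np.roll(s['tool_rot'],-1)).as_matrix()
def go(p,yaw=None):
    """shift and turn (fractions) from here to TCP p, tool x at yaw deg"""
    t,M=tool(); d=M.T@(np.array(p)-t)/.15
    y0=np.degrees(np.arctan2(M[1,0],M[0,0])); a=0 if yaw is None else ((y0-yaw+90)%180-90)/90
    return d.round(3),round(a,4),'now',t.round(4),round(y0,2)
```

```text
(no output)
```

{"method": "carry_out", "body": {
  "plan": [
    [[0.4,-0.1,0,0.06,85],[0.8,-0.2,0,0.127,85],[0.95,-0.245,0,0.127,85],[0.95,-0.245,0,0.127,85]]
  ]
}}

```text
time: 0.6
tcp_pos: [0.3013, -0.4388, 0.2309]
tool_rot: [-0.0, 0.998, 0.066, -0.0]
contact_force: [0.0, -0.4, 0.3]
grip_width: 0.996
gripper_force: 0.0
```

```bash
python3 -c "
from h import *
print(go([.558,-.269,.2],7.4))"
```

```text
(array([ 1.845, -0.897,  0.206]), np.float64(0.0016), 'now', array([ 0.3013, -0.4388,  0.2309]), np.float64(7.55))
```

{"method": "carry_out", "body": {
  "plan": [
    [[0.35,-0.15,0,0,85],[0.7,-0.35,0,0,85],[0.9,-0.45,0,0,85],[0.9,-0.45,0,0,85]]
  ]
}}

```text
time: 1.1
tcp_pos: [0.4261, -0.3553, 0.2307]
tool_rot: [-0.0, 0.998, 0.065, -0.0]
contact_force: [-1.5, -0.8, 0.4]
grip_width: 0.994
gripper_force: 0.0
```

```bash
python3 -c "
from h import *
print(go([.558,-.269,.2],7.4))
c=cap('wrist'); im=c['image']; cv2.imwrite('pics/w1.png',im)
print(project(c,[[.65,-.257,.005],[.482,-.2785,.016],[.4,-.12,.01],[.57,-.05,.01]]).round(0))
"
```

```text
(array([ 0.947, -0.456,  0.204]), np.float64(0.001), 'now', array([ 0.4261, -0.3553,  0.2307]), np.float64(7.49))
[[184. -72.]
 [191. 109.]
 [ 53. 162.]
 [-27. -12.]]
```

View pics/w1.png

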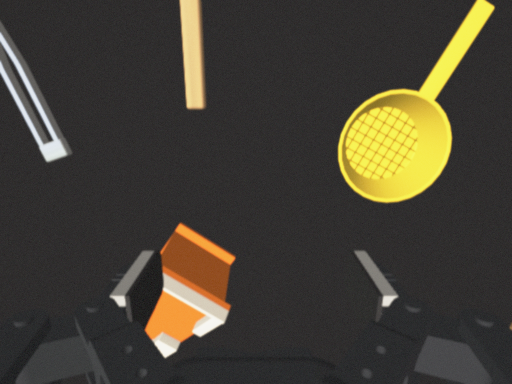

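{"method": "carry_out", "body": {
  "plan": [
    [[0.35,-0.15,0.05,0,85],[0.7,-0.35,0.1,0,85],[0.8,-0.45,0.1,0,85],[0.8,-0.45,0.1,0,85]]
  ]
}}

```text
time: 1.65
tcp_pos: [0.5353, -0.2741, 0.2161]
tool_rot: [0.0, 0.998, 0.064, -0.001]
contact_force: [0.5, -0.1, 0.3]
grip_width: 0.999
gripper_force: 0.0
```

```bash
python3 -c "
from h import *
c0=load('wrist');print('handle end',world(c0,195,107.5,.016),'tw heel end',world(c0,58,155,.012))
print(go([.558,-.269,.2],7.4))
c=cap('wrist'); im=c['image']; cv2.imwrite('pics/w2.png',im)
hsv=cv2.cvtColor(im,cv2.COLOR_BGR2HSV)
wood=((hsv[...,1]>70)&(hsv[...,2]>110)&(hsv[...,0]<22)).astype(np.uint8)
bl=((hsv[...,1]<60)&(hsv[...,2]>130)).astype(np.uint8); bl[260:]=0
for m,z in((wood,.016),(bl,.005)):
    n,l,s,ce=cv2.connectedComponentsWithStats(m)
    for k in range(1,n):
        if s[k,4]>250:
            v,u=np.nonzero(l==k);X=np.array([world(c,a,b,z)[:2] for a,b in zip(u,v)],np.float32)*1000
            r=cv2.minAreaRect(X);print(s[k],np.round(r[0],1),np.round(r[1],1),round(r[2],1))
"
```

```text
handle end [ 0.48371269 -0.28228852  0.016     ] tw heel end [ 0.40984839 -0.1278192   0.012     ]
(array([ 0.155, -0.014,  0.107]), np.float64(-0.0003), 'now', array([ 0.5353, -0.2741,  0.2161]), np.float64(7.37))
[245 117  20  98 789] [ 537.7 -274.6] [109.8  20.8] 7.7
[ 203  309   82   44 2023] [ 299.7 -291.3] [85.6 74.1] 62.6
[ 229   58   52   59 2672] [ 621.6 -263.5] [58.5 54.7] 7.3
[  49  121   83  139 1867] [480.  -85.7] [173.8  28.6] 26.0
```

View pics/w2.png

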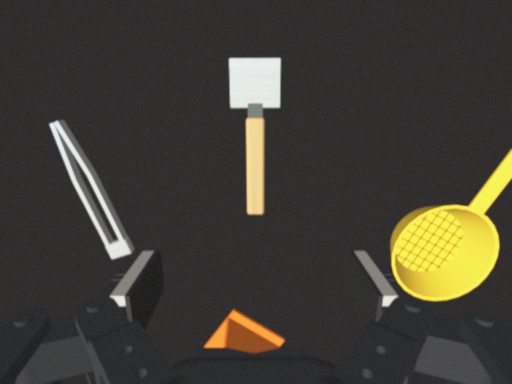

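```bash
python3 -c "
from h import *
print(go([.559,-.2715,.08],7.5))"
```

```text
(array([ 0.164, -0.003,  0.91 ]), np.float64(-0.0023), 'now', array([ 0.5348, -0.2749,  0.2165]), np.float64(7.29))
```

{"method": "carry_out", "body": {
  "plan": [
    [[0.1,0,0.3,0,60],[0.164,-0.003,0.6,-0.002,60],[0.164,-0.003,0.9,-0.002,60],[0.164,-0.003,0.91,-0.002,60],[0.164,-0.003,0.91,-0.002,60]]
  ]
}}

```text
time: 2.33
tcp_pos: [0.5601, -0.2719, 0.082]
tool_rot: [0.001, 0.998, 0.065, 0.001]
contact_force: [-0.3, 0.6, 1.6]
grip_width: 0.702
gripper_force: 0.0
```

```bash
python3 -c "
from h import *
print(go([.559,-.2715,.006],7.5))"
```

```text
(array([-0.008, -0.004,  0.506]), np.float64(-0.0009), 'now', array([ 0.5601, -0.2719,  0.082 ]), np.float64(7.42))
```

{"method": "carry_out", "body": {
  "plan": [
    [[-0.008,-0.004,0.25,0,60],[-0.008,-0.004,0.45,0,50],[-0.008,-0.004,0.506,0,50],[-0.008,-0.004,0.506,0,50],[-0.008,-0.004,0.506,0,0],[-0.008,-0.004,0.506,0,0],[-0.008,-0.004,0.506,0,0],[-0.008,-0.004,0.506,0,0],[-0.008,-0.004,0.506,0,0],[-0.008,-0.004,0.506,0,0]]
  ]
}}

```text
time: 3.58
tcp_pos: [0.5603, -0.2704, 0.0065]
tool_rot: [0.001, 0.998, 0.066, 0.002]
contact_force: [-0.5, -0.0, 6.2]
grip_width: 0.214
gripper_force: 62.7
```

```bash
python3 -c "
from h import *
print(go([.559,-.2715,.15],7.5), sensors.get_state()['grip_width'])"
```

```text
(array([-0.006,  0.009, -0.957]), np.float64(0.0004), 'now', array([ 0.5603, -0.2704,  0.0065]), np.float64(7.54)) 0.21409784881419403
```

{"method": "carry_out", "body": {
  "plan": [
    [[0,0,-0.3,0,0],[0,0,-0.6,0,0],[0,0,-0.9,0,0],[0,0,-1,0,0],[0,0,-1,0,0]]
  ]
}}

```text
time: 4.2
tcp_pos: [0.5591, -0.2696, 0.1543]
tool_rot: [0.0, 0.998, 0.066, 0.001]
contact_force: [0.3, -0.4, -0.9]
grip_width: 0.21
gripper_force: 61.9
```

```bash
cat > held.py <<'E'
from h import *
c=cap('wrist'); im=c['image']; cv2.imwrite('pics/h.png',im)
P=cloud(c); t,M=tool(); L=(P-t)@M*1000
m=(c['z_map']>0)&(abs(L[...,1])<35)&(L[...,2]>-40)&(L[...,2]<30)&(L[...,0]>20)&(L[...,0]<130)
Q=L[m]; print(len(Q),sensors.get_state()['grip_width'])
for a in range(20,130,10):
    q=Q[(Q[:,0]>=a)&(Q[:,0]<a+10)]
    if len(q)>5: print(a,len(q),'y',np.percentile(q[:,1],[2,98]).round(1),q[:,1].mean().round(1),'z',np.median(q[:,2]).round(1))
print('xmax',np.percentile(Q[:,0],99.5).round(1),t.round(4))
E
python3 held.py; python3 -c "
from h import *
print(go([.4,-.1,.22],-12))"
```

```text
15785 0.21112316005653706
20 894 y [-9.  10.3] 0.6 z -11.3
30 911 y [-8.3  9.3] 0.5 z -7.0
40 2013 y [-24.9  26.1] 0.7 z -0.9
50 2531 y [-25.1  26.3] 0.6 z -0.5
60 2672 y [-25.1  26.4] 0.6 z -0.5
70 2907 y [-25.   26.4] 0.7 z -0.5
80 3049 y [-24.9  26.4] 0.7 z -0.5
90 808 y [-24.8  26.4] 0.3 z -0.4
xmax 92.3 [ 0.5583 -0.2691  0.1523]
(array([-0.899, -1.257, -0.448]), np.float64(0.2171), 'now', array([ 0.5583, -0.2691,  0.1523]), np.float64(7.54))
```

View pics/h.png

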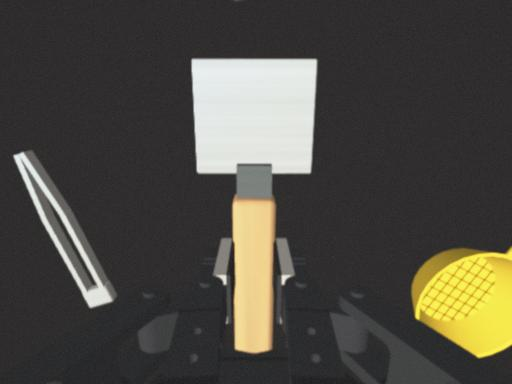

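{"method": "carry_out", "body": {
  "plan": [
    [[-0.1,-0.3,-0.3,0.05,0],[-0.2,-0.6,-0.6,0.1,0],[-0.3,-0.9,-0.6,0.16,0],[-0.35,-0.98,-0.6,0.217,0],[-0.35,-0.98,-0.6,0.217,0]]
  ]
}}

```text
time: 4.88
tcp_pos: [0.4864, -0.1296, 0.2414]
tool_rot: [-0.0, 0.995, -0.103, -0.002]
contact_force: [1.0, 0.1, -0.5]
grip_width: 0.211
gripper_force: 61.8
```

```bash
python3 -c "
from h import *
print(go([.44,.0,.25],-12))"
```

```text
(array([-0.481, -0.782, -0.055]), np.float64(0.0016), 'now', array([ 0.4864, -0.1296,  0.2414]), np.float64(-11.85))
```

{"method": "carry_out", "body": {
  "plan": [
    [[-0.2,-0.3,-0.05,0,0],[-0.4,-0.6,-0.05,0,0],[-0.48,-0.78,-0.055,0.001,0],[-0.48,-0.78,-0.055,0.001,0],[-0.48,-0.78,-0.055,0.001,0]]
  ]
}}

```text
time: 5.5
tcp_pos: [0.4417, -0.0022, 0.2509]
tool_rot: [0.0, 0.994, -0.105, -0.001]
contact_force: [-0.2, 0.3, -1.0]
grip_width: 0.214
gripper_force: 61.8
```

```bash
cat > trayfit.py <<'E'
from h import *
from fit import frame
def run(c,boxes):
    P=cloud(c)
    for n,o in boxes.items():
        Q=P[(c['z_map']>0)&(np.linalg.norm(P[...,:2]-o,axis=-1)<.13)&(P[...,2]>.008)]
        best=None
        for d in np.radians(np.arange(-25,25,.25)):
            T=frame(d);L=(Q-[*o,.065])@T.T
            L=L[(abs(L[:,2])<.017)&(abs(L[:,0])<.11)&(abs(L[:,1])<.06)]
            lo,hi=np.percentile(L,.3,0),np.percentile(L,99.7,0);w=hi-lo
            if best is None or w[1]<best[0]: best=(w[1],d,lo,hi,L)
        _,d,lo,hi,L=best;T=frame(d);fl=L[abs(L[:,2])<.006]
        print(n,len(L),'psi',np.degrees(d),'size',(hi-lo)[:2].round(4),'origin',(T.T@[*((lo+hi)/2)[:2],np.median(fl[:,2])]+[*o,.065]).round(4),'floor z',np.median(fl[:,2]).round(4))
E
sed -i 's/^c=load/if 1:\n  pass\nc=load/' fit.py; python3 - <<'E' | tail -4
from trayfit import *
c=cap('wrist');cv2.imwrite('pics/w3.png',c['image'])
b=dict(A=(.5624,.1154),B=(.5479,.2691))
run(load('top'),b);run(c,b)
E
```

```text
A 1372 psi -12.000000000000002 size [0.1904 0.0839] origin [0.5624 0.1151 0.0655] floor z 0.0004
B 1410 psi 6.000000000000001 size [0.1907 0.0839] origin [0.5481 0.2685 0.0654] floor z 0.0003
A 14537 psi -12.000000000000002 size [0.1636 0.0839] origin [0.5529 0.1136 0.0592] floor z -0.0006
B 3734 psi -25.0 size [0.1308 0.0529] origin [0.5105 0.2498 0.0476] floor z -0.0022
```

View pics/w3.png

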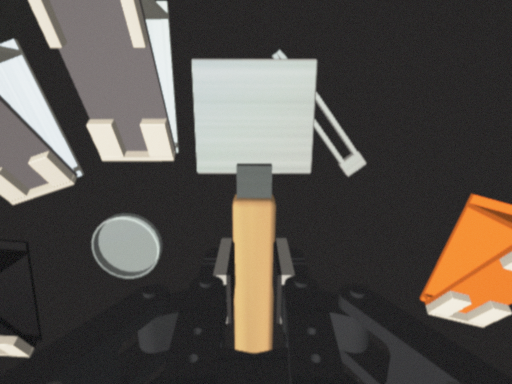

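```bash
python3 -c "
from h import *
print(go([.5356,.1191,.19],-12))"
```

```text
(array([ 0.442, -0.924,  0.405]), np.float64(-0.0016), 'now', array([ 0.4417, -0.0024,  0.251 ]), np.float64(-12.14))
```

{"method": "carry_out", "body": {
  "plan": [
    [[0.15,-0.3,0,0,0],[0.3,-0.6,0,0,0],[0.44,-0.92,0.2,-0.001,0],[0.442,-0.924,0.405,-0.0015,0],[0.442,-0.924,0.405,-0.0015,0],[0.442,-0.924,0.405,-0.0015,0]]
  ]
}}

```text
time: 6.3
tcp_pos: [0.5361, 0.1193, 0.1923]
tool_rot: [0.0, 0.994, -0.105, 0.001]
contact_force: [-0.6, 0.2, 0.0]
grip_width: 0.211
gripper_force: 61.8
```

```bash
python3 - <<'E' | tail -12
from trayfit import *
c=cap('wrist');cv2.imwrite('pics/w4.png',c['image'])
P=cloud(c);t,M=tool();L=(P-t)@M*1000;im=c['image']
print(go([.5356,.1191,.115],-12))
# tray side edges in tool frame: points 0..20mm around tray surface
m=(c['z_map']>0)&(L[...,0]>20)&(L[...,0]<160)&(L[...,2]>20)&(abs(L[...,1])<60)
Q=L[m];k=P[m][:,2]>.06;Q=Q[k]
for a in range(20,150,10):
    q=Q[(Q[:,0]>=a)&(Q[:,0]<a+10)]
    if len(q)>20: print(a,len(q),np.percentile(q[:,1],[1,99]).round(1),'mid',np.mean(np.percentile(q[:,1],[1,99])).round(1),np.median(q[:,2]).round(1))
E
```

```text
rect psi -12.000000000000002 size [0.1924 0.0847] origin [0.5624 0.1154 0.0653]
B 916 tilt 29.185243558569493 psi 12.043077021398098 res 0.006265150656029935
  rect psi 6.000000000000001 size [0.1937 0.0856] origin [0.5479 0.2691 0.0653]
wood 187 [ 0.5363 -0.272 ] [ 536.3 -271.2] [110.3  24.7] 7.6 [[480.0, -266.0], [483.0, -291.0], [593.0, -276.0], [589.0, -252.0]]
blade 238 [ 0.627  -0.2603] [ 623.2 -260.8] [59.2 56.4] 6.9 [[590.0, -236.0], [597.0, -292.0], [656.0, -285.0], [649.0, -229.0]]
tw 323 [ 0.4769 -0.0898] [483.2 -86.8] [174.4  30.9] 25.7 [[398.0, -111.0], [411.0, -139.0], [568.0, -63.0], [555.0, -35.0]]
(array([-0.006,  0.003,  0.521]), np.float64(-0.0005), 'now', array([0.5363, 0.1194, 0.1932]), np.float64(-12.05))
70 22 [42.6 44. ] mid 43.3 87.3
80 49 [41.4 44. ] mid 42.7 81.4
90 192 [-39.7  43.8] mid 2.0 73.7
100 1996 [-39.2  43. ] mid 1.9 72.8
110 458 [-39.   43.2] mid 2.1 83.8
```

View pics/w4.png

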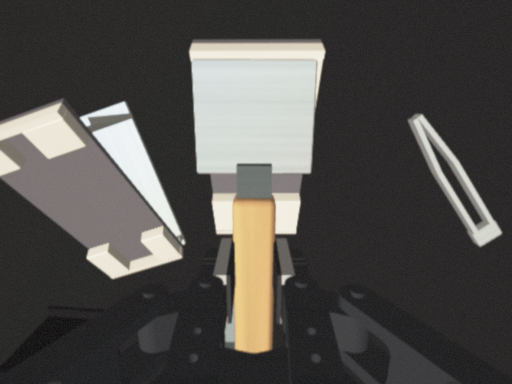

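{"method": "carry_out", "body": {
  "plan": [
    [[-0.005,0.007,0.25,0,0],[-0.005,0.009,0.45,0,0],[-0.005,0.009,0.535,0,0],[-0.005,0.009,0.535,0,0],[-0.005,0.009,0.535,0,0]]
  ]
}}

```text
time: 6.98
tcp_pos: [0.5356, 0.1192, 0.1133]
tool_rot: [-0.0, 0.995, -0.104, 0.002]
contact_force: [0.2, 0.2, -1.0]
grip_width: 0.213
gripper_force: 61.8
```

Run:
```python
from h import *
t,M=tool();print(t.round(4),sensors.get_state()['contact_force'])
h=np.array([.978,-.208]);o=np.array([.563,.1133]);s0=(t[:2]-o)@h*1e3
def path(xe,th):
    a=np.radians(th);se=xe*.866;ze=65+xe*.5
    return se-93*np.cos(a)-11*np.sin(a), ze-93*np.sin(a)+11*np.cos(a)-5.5
for xe,th in zip(np.linspace(75,83,13),np.linspace(0,30,13)):
    s,z=path(xe,th);print(round(xe,1),th,'s',round(s,1),'z',round(z,1),'row',round((s-s0)/150,3),round((t[2]*1e3-z)/150,3))
```

```text
[0.5356 0.1192 0.1133] [ 0.19318422  0.22118126 -1.02337809]
75.0 0.0 s -28.0 z 108.0 row 0.0 0.035
75.7 2.5 s -27.9 z 104.3 row 0.001 0.06
76.3 5.0 s -27.5 z 100.5 row 0.004 0.085
77.0 7.5 s -27.0 z 96.8 row 0.007 0.11
77.7 10.0 s -26.2 z 93.0 row 0.012 0.135
78.3 12.5 s -25.3 z 89.3 row 0.018 0.16
79.0 15.0 s -24.3 z 85.6 row 0.025 0.185
79.7 17.5 s -23.0 z 81.9 row 0.034 0.21
80.3 20.0 s -21.6 z 78.2 row 0.043 0.234
81.0 22.5 s -20.0 z 74.6 row 0.054 0.258
81.7 25.0 s -18.2 z 71.0 row 0.066 0.282
82.3 27.5 s -16.3 z 67.5 row 0.079 0.306
83.0 30.0 s -14.2 z 64.0 row 0.093 0.329
```

{"method": "carry_out", "body": {
  "plan": [
    [[0,0,0.035,0,0],[0.001,0,0.06,0,0],[0.004,0,0.085,0,0],[0.007,0,0.11,0,0],[0.012,0,0.135,0,0],[0.012,0,0.135,0,0]]
  ]
}}

```text
time: 7.72
tcp_pos: [0.5344, 0.1192, 0.0909]
tool_rot: [0.0, 0.995, -0.104, -0.002]
contact_force: [-6.1, 1.1, 4.2]
grip_width: 0.213
gripper_force: 62.7
```

```bash
python3 held.py
```

```text
35936 0.21486432816994502
20 1766 y [-33.1  32.9] -0.3 z 25.2
30 2295 y [-33.3  33.4] -0.0 z 20.8
40 2044 y [-33.8  33.7] 0.1 z -8.1
50 3326 y [-32.9  33.7] 0.2 z -8.8
60 4065 y [-33.6  33.6] -0.0 z -10.7
70 4645 y [-33.6  33.6] -0.1 z -12.8
80 5568 y [-33.7  33.8] 0.0 z -14.9
90 6325 y [-33.8  33.8] -0.1 z -15.0
100 5902 y [-33.1  33.1] 0.5 z -28.8
xmax 104.5 [0.5343 0.1193 0.0909]
```

{"method": "carry_out", "body": {
  "plan": [
    [[0.006,0,0.025,0,0],[0.013,0,0.05,0,0],[0.022,0,0.075,0,0],[0.031,0,0.099,0,0],[0.042,0,0.123,0,0],[0.054,0,0.147,0,0],[0.06,0,0.16,0,0],[0.06,0,0.16,0,0]]
  ]
}}

```text
time: 8.78
tcp_pos: [0.543, 0.1174, 0.0663]
tool_rot: [0.0, 0.995, -0.104, -0.002]
contact_force: [-5.3, 0.6, 2.9]
grip_width: 0.213
gripper_force: 61.4
```

```bash
cat > seat.py <<'E'
from h import *
import sys
o=np.array([float(a) for a in sys.argv[1:4]]);psi=np.radians(float(sys.argv[4]));a=np.pi/6
hh=np.array([np.cos(psi),np.sin(psi),0]);zz=np.array([0,0,1.])
X=hh*np.cos(a)+zz*np.sin(a);Z=-hh*np.sin(a)+zz*np.cos(a);T=np.array([X,np.cross(Z,X),Z])
c=cap('wrist');cv2.imwrite('pics/seat.png',c['image'])
P=cloud(c);L=(P-o)@T.T*1000;t,M=tool();print('tcp in tray',((t-o)@T.T*1e3).round(1),'s',((t-o)@hh*1e3).round(1),'z',t[2].round(4),sensors.get_state()['contact_force'].round(1))
m=(c['z_map']>0)&(abs(L[...,0])<100)&(abs(L[...,1])<45)&(L[...,2]>-10)&(L[...,2]<40)
Q=L[m]
for x in range(-20,100,10):
    q=Q[(Q[:,0]>=x)&(Q[:,0]<x+10)]
    mid=q[abs(q[:,1])<(4 if len(sys.argv)<6 else 12)]
    if len(mid)>5:print(x,len(q),'edges y',np.percentile(q[:,1],[1,99]).round(1),'mid z',np.percentile(mid[:,2],[5,50,95]).round(1))
E
python3 seat.py .563 .1133 .065 -12
```

```text
tcp in tray [-17.   -0.1  11.4] s -20.4 z 0.0664 [-5.8  1.1  2.5]
-20 1775 edges y [-42.8  39.5] mid z [18.3 18.8 19.4]
-10 2746 edges y [-42.6  39. ] mid z [18.  18.6 19.1]
0 3518 edges y [-42.5  39. ] mid z [17.6 18.2 18.8]
10 3124 edges y [-42.6  39.3] mid z [17.2 17.9 18.5]
20 2886 edges y [-41.   37.5] mid z [11.9 13.5 17.7]
30 3452 edges y [-41.9  38.6] mid z [ 5.9 11.7 12.9]
40 5071 edges y [-42.4  39. ] mid z [5.1 5.9 6.7]
50 6178 edges y [-42.4  38.9] mid z [4.7 5.6 6.4]
60 7625 edges y [-42.5  39.2] mid z [4.3 5.3 6.2]
70 9531 edges y [-42.4  39. ] mid z [4.  5.  5.9]
80 10028 edges y [-42.6  39.1] mid z [-1.   1.6  5.4]
90 9268 edges y [-42.9  39.4] mid z [ 8.9 11.6 12.7]
```

View pics/seat.png

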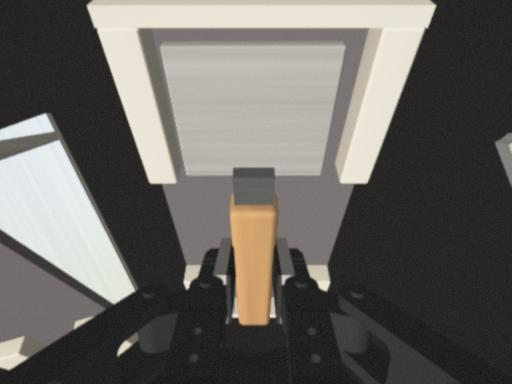

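```bash
cat >> seat.py <<'E'
print([(x,np.median(Q[(abs(Q[:,0]-x-.5)<.5)&(abs(Q[:,1])<4)][:,2]).round(1)) for x in range(72,95)])
E
python3 seat.py .563 .1133 .065 -12 | tail -1
```

```text
[(72, np.float64(5.1)), (73, np.float64(5.1)), (74, np.float64(5.0)), (75, np.float64(5.1)), (76, np.float64(4.8)), (77, np.float64(4.9)), (78, np.float64(4.8)), (79, np.float64(4.8)), (80, np.float64(4.8)), (81, np.float64(4.7)), (82, np.float64(3.3)), (83, np.float64(0.3)), (84, np.float64(-0.1)), (85, np.float64(-0.2)), (86, np.float64(0.4)), (87, np.float64(nan)), (88, np.float64(nan)), (89, np.float64(10.7)), (90, np.float64(11.6)), (91, np.float64(11.7)), (92, np.float64(11.6)), (93, np.float64(11.8)), (94, np.float64(11.6))]
  return _methods._mean(a, axis=axis, dtype=dtype,
  ret = ret.dtype.type(ret / rcount)
```

{"method": "carry_out", "body": {
  "plan": [
    [[0.006,0.004,0.01,0,0],[0.01,0.008,0.02,0,0],[0.012,0.008,0.027,0,0],[0.012,0.008,0.027,0,0],[0.012,0.008,0.027,0,0]]
  ]
}}

```text
time: 9.5
tcp_pos: [0.5444, 0.1165, 0.0639]
tool_rot: [-0.0, 0.995, -0.104, -0.002]
contact_force: [-9.0, 1.7, 8.1]
grip_width: 0.213
gripper_force: 62.1
```

```bash
python3 seat.py .563 .1133 .065 -12 2>/dev/null
```

```text
tcp in tray [-16.9  -0.7   8.5] s -18.9 z 0.0639 [-9.3  2.9  7.3]
-20 1654 edges y [-43.   39.5] mid z [15.3 15.8 16.3]
-10 2729 edges y [-42.6  39.2] mid z [15.2 15.8 16.3]
0 3701 edges y [-42.5  38.8] mid z [15.2 15.8 16.4]
10 3312 edges y [-42.6  39.4] mid z [15.2 15.7 16.3]
20 3253 edges y [-39.9  36.8] mid z [10.3 12.2 15.9]
30 3337 edges y [-41.8  38.6] mid z [ 4.5 10.3 11.4]
40 5084 edges y [-42.4  38.9] mid z [3.9 4.8 5.6]
50 6233 edges y [-42.4  39. ] mid z [4.  4.8 5.6]
60 7684 edges y [-42.5  38.9] mid z [3.8 4.8 5.6]
70 9682 edges y [-42.5  39. ] mid z [3.7 4.7 5.7]
80 10108 edges y [-42.7  39.2] mid z [-0.9  3.8  5.5]
90 11403 edges y [-42.9  39.4] mid z [ 5.6 11.5 12.8]
[(72, np.float64(4.7)), (73, np.float64(4.8)), (74, np.float64(4.7)), (75, np.float64(4.8)), (76, np.float64(4.8)), (77, np.float64(4.8)), (78, np.float64(4.7)), (79, np.float64(4.8)), (80, np.float64(4.7)), (81, np.float64(4.7)), (82, np.float64(4.6)), (83, np.float64(2.5)), (84, np.float64(-0.0)), (85, np.float64(-0.1)), (86, np.float64(0.9)), (87, np.float64(nan)), (88, np.float64(nan)), (89, np.float64(10.7)), (90, np.float64(11.7)), (91, np.float64(11.8)), (92, np.float64(11.8)), (93, np.float64(11.8)), (94, np.float64(11.6))]
```

{"method": "carry_out", "body": {
  "plan": [
    [[0,0,0,0,30],[0,0,0,0,45],[0,0,0,0,45],[0,0,0,0,45],[0,0,-0.2,0,45],[0,0,-0.5,0,50],[0,0,-0.8,0,60],[0,0,-0.9,0,60],[0,0,-0.9,0,60]]
  ]
}}

```text
time: 10.68
tcp_pos: [0.5469, 0.1154, 0.1986]
tool_rot: [-0.0, 0.995, -0.104, 0.001]
contact_force: [0.0, 0.4, -0.5]
grip_width: 0.703
gripper_force: 0.0
```

```bash
python3 seat.py .563 .1133 .065 -12 2>/dev/null; python3 -c "
from h import *
# tweezers: heel/tip from wrist images
import pickle
print(go([.477,-.09,.2],26))"
```

```text
tcp in tray [ 51.1  -1.5 122.6] s -17.1 z 0.1967 [-0.5  0.3 -0.5]
-20 680 edges y [-42.5  39.7] mid z [15.1 15.8 16.8]
-10 757 edges y [-42.5  39.8] mid z [15.  15.7 16.5]
0 793 edges y [-42.6  39.6] mid z [15.  15.9 16.7]
10 871 edges y [-42.7  39.8] mid z [15.  15.8 16.7]
20 978 edges y [-41.5  38.8] mid z [ 9.9 12.4 16. ]
30 850 edges y [-42.  39.] mid z [ 4.8 10.4 11.7]
40 1180 edges y [-42.3  39.4] mid z [4.1 4.9 6. ]
50 1293 edges y [-42.3  39.5] mid z [3.6 4.8 5.6]
60 1407 edges y [-42.3  39.5] mid z [3.7 4.8 5.6]
70 1567 edges y [-42.5  39.4] mid z [3.7 4.7 5.8]
80 1268 edges y [-42.7  39.8] mid z [-0.5  4.1  5.8]
90 2423 edges y [-42.7  39.6] mid z [-4.3  8.7 12.4]
[(72, np.float64(4.8)), (73, np.float64(5.0)), (74, np.float64(4.6)), (75, np.float64(4.5)), (76, np.float64(4.7)), (77, np.float64(4.8)), (78, np.float64(4.7)), (79, np.float64(4.9)), (80, np.float64(4.4)), (81, np.float64(4.5)), (82, np.float64(4.7)), (83, np.float64(3.5)), (84, np.float64(3.2)), (85, np.float64(3.8)), (86, np.float64(nan)), (87, np.float64(nan)), (88, np.float64(nan)), (89, np.float64(10.2)), (90, np.float64(11.5)), (91, np.float64(11.5)), (92, np.float64(12.0)), (93, np.float64(11.6)), (94, np.float64(8.9))]
(array([-0.166,  1.435, -0.021]), np.float64(-0.4218), 'now', array([0.546 , 0.1154, 0.1967]), np.float64(-11.96))
```

{"method": "carry_out", "body": {
  "plan": [
    [[-0.05,0.3,-0.05,-0.1,60],[-0.1,0.6,-0.1,-0.2,60],[-0.2,0.85,-0.12,-0.3,60],[-0.25,0.98,-0.12,-0.4,60],[-0.28,0.98,-0.12,-0.422,60],[-0.28,0.98,-0.12,-0.422,60]]
  ]
}}

```text
time: 11.48
tcp_pos: [0.4743, -0.019, 0.2144]
tool_rot: [-0.001, 0.974, 0.224, -0.001]
contact_force: [-0.3, 0.2, -0.2]
grip_width: 0.701
gripper_force: 0.0
```

```bash
python3 -c "
from h import *
print(go([.455,-.099,.216],26))"
```

```text
(array([-0.349,  0.423, -0.011]), np.float64(-0.0006), 'now', array([ 0.4743, -0.019 ,  0.2144]), np.float64(25.95))
```

{"method": "carry_out", "body": {
  "plan": [
    [[-0.2,0.25,0,0,60],[-0.35,0.42,0,0,60],[-0.35,0.42,0,0,60],[-0.35,0.42,0,0,60]]
  ]
}}

```text
time: 11.98
tcp_pos: [0.4557, -0.0983, 0.2154]
tool_rot: [-0.001, 0.974, 0.225, -0.0]
contact_force: [0.8, -0.6, 0.6]
grip_width: 0.703
gripper_force: 0.0
```

Run:
```python
from h import *
c=cap('wrist');im=c['image'];cv2.imwrite('pics/w5.png',im)
hsv=cv2.cvtColor(im,cv2.COLOR_BGR2HSV)
bl=((hsv[...,1]<70)&(hsv[...,2]>95)).astype(np.uint8)
n,l,s,ce=cv2.connectedComponentsWithStats(bl)
t,M=tool();print(t,go([.477,-.09,.1],26))
for k in range(1,n):
    if s[k,4]>300:
        v,u=np.nonzero(l==k);X=np.array([world(c,a,b,.012)[:2] for a,b in zip(u,v)],np.float32)*1000
        r=cv2.minAreaRect(X);print(s[k],np.round(r[0],1),np.round(r[1],1),round(r[2],1))
        if abs(max(r[1])-172)<8:
            L=((np.c_[X/1000,np.full(len(X),.012)]-t)@M)*1000
            for a in np.arange(np.floor(L[:,0].min()),L[:,0].max(),15):
                q=L[(L[:,0]>=a)&(L[:,0]<a+15),1];print(a,q.min().round(1),q.max().round(1),((q.min()+q.max())/2).round(1))
            print(L[:,0].min(),L[:,0].max())
```

```text
[ 0.45568763 -0.09811658  0.21547996] (array([0.151, 0.015, 0.77 ]), np.float64(0.001), 'now', array([ 0.4557, -0.0981,  0.2155]), np.float64(26.09))
[  10    0  143   82 5909] [498.4 112.2] [ 73.9 142.3] 26.0
[ 244   60   26  158 2429] [481.9 -87.3] [171.   29.2] 26.8
-58.0 -11.6 17.7 3.1
-43.0 -11.6 17.5 3.0
-28.0 -9.1 16.2 3.6
-13.0 -9.0 17.0 4.0
2.0 -8.9 17.0 4.1
17.0 -8.7 16.8 4.0
32.0 -8.6 16.6 4.0
47.0 -8.5 16.4 3.9
62.0 -7.3 15.1 3.9
77.0 -5.1 13.9 4.4
92.0 -4.0 12.7 4.4
107.0 -1.8 10.5 4.3
-57.01213239501616 113.77851897671005
[   0   92   29   77 1625] [375.7 154.3] [83.8 30. ] 12.7
[151 242  35  52 711] [297.8 -52.6] [78.1 31.1] 6.8
[322 242  33  52 693] [ 392.  -246.5] [78.3 24.3] 45.8
[378 322  41  31 354] [ 335.  -372.1] [48.6 51.9] 25.3
```

View pics/w5.png

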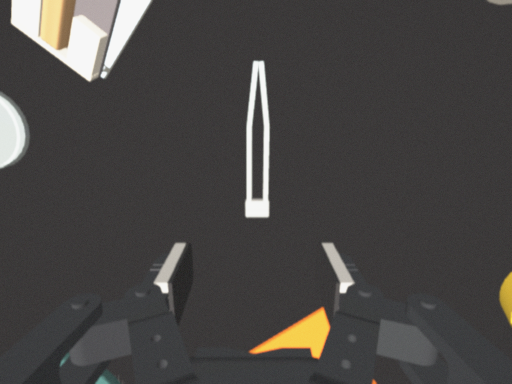

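{"method": "carry_out", "body": {
  "plan": [
    [[0.1,0.02,0.3,0.005,60],[0.136,0.021,0.6,0.005,60],[0.136,0.021,0.9,0.005,60],[0.136,0.021,0.92,0.005,60],[0.136,0.021,0.92,0.005,60]]
  ]
}}

```text
time: 12.65
tcp_pos: [0.476, -0.0928, 0.0792]
tool_rot: [0.0, 0.975, 0.222, 0.001]
contact_force: [0.2, 0.0, 0.8]
grip_width: 0.702
gripper_force: 0.0
```

```bash
python3 -c "
from h import *
print(go([.4753,-.0919,.005],25.6))"
```

```text
(array([-0.002, -0.008,  0.494]), np.float64(0.0004), 'now', array([ 0.476 , -0.0928,  0.0792]), np.float64(25.63))
```

{"method": "carry_out", "body": {
  "plan": [
    [[0,-0.004,0.25,0,60],[0,-0.004,0.45,0,50],[0,-0.004,0.494,0,50],[0,-0.004,0.494,0,50],[0,-0.004,0.494,0,0],[0,-0.004,0.494,0,0],[0,-0.004,0.494,0,0],[0,-0.004,0.494,0,0],[0,-0.004,0.494,0,0]]
  ]
}}

```text
time: 13.78
tcp_pos: [0.4764, -0.0932, 0.006]
tool_rot: [0.001, 0.975, 0.221, 0.002]
contact_force: [0.1, 0.2, 5.9]
grip_width: 0.259
gripper_force: 59.6
```

{"method": "carry_out", "body": {
  "plan": [
    [[0,0,-0.2,0,0],[0,0,-0.5,0,0],[0,0,-0.8,0,0],[0,0,-1,0,0],[0,0,-1,0,0],[0,0,-1,0,0]]
  ]
}}

```text
time: 14.52
tcp_pos: [0.4741, -0.0925, 0.1526]
tool_rot: [-0.0, 0.975, 0.221, -0.001]
contact_force: [-0.6, -0.7, -1.8]
grip_width: 0.252
gripper_force: 59.0
```

```bash
python3 held.py; python3 -c "
from h import *
print(go([.43,.15,.25],6))"
```

```text
4024 0.24933716572639164
20 477 y [-11.7  12. ] 0.2 z -6.4
30 480 y [-11.   11.3] 0.3 z -6.5
40 512 y [-9.9 10.2] 0.1 z -6.5
50 540 y [-8.8  9.1] 0.2 z -6.5
60 580 y [-7.7  8.1] 0.2 z -6.5
70 617 y [-6.7  6.7] 0.1 z -6.4
80 652 y [-5.4  5.8] 0.1 z -6.4
90 166 y [-4.8  5.1] 0.2 z -6.3
xmax 92.1 [ 0.4737 -0.0924  0.1519]
(array([ 0.433, -1.585, -0.651]), np.float64(0.2175), 'now', array([ 0.4737, -0.0924,  0.1519]), np.float64(25.58))
```

{"method": "carry_out", "body": {
  "plan": [
    [[0,-0.2,-0.4,0,0],[0.1,-0.5,-0.6,0.06,0],[0.2,-0.8,-0.6,0.12,0],[0.2,-0.98,-0.6,0.217,0],[0.2,-0.98,-0.6,0.217,0]]
  ]
}}

```text
time: 15.2
tcp_pos: [0.4372, 0.0542, 0.242]
tool_rot: [-0.0, 0.999, 0.055, -0.002]
contact_force: [0.9, -0.6, -0.8]
grip_width: 0.254
gripper_force: 59.1
```

```bash
python3 -c "
from h import *
print(go([.5209,.2624,.19],6))"
```

```text
(array([ 0.707, -1.318,  0.345]), np.float64(0.003), 'now', array([0.4372, 0.0542, 0.242 ]), np.float64(6.27))
```

{"method": "carry_out", "body": {
  "plan": [
    [[0.1,-0.3,0,0,0],[0.2,-0.6,0,0,0],[0.35,-0.9,0,0.003,0],[0.4,-0.98,0,0.003,0],[0.4,-0.98,0,0.003,0]]
  ]
}}

```text
time: 15.82
tcp_pos: [0.4827, 0.2048, 0.2422]
tool_rot: [0.001, 0.999, 0.051, -0.001]
contact_force: [-0.7, -0.2, -0.1]
grip_width: 0.254
gripper_force: 59.2
```

```bash
python3 -c "
from h import *
print(go([.5209,.2624,.19],6))"
```

```text
(array([ 0.293, -0.356,  0.346]), np.float64(-0.0018), 'now', array([0.4827, 0.2048, 0.2422]), np.float64(5.83))
```

{"method": "carry_out", "body": {
  "plan": [
    [[0.15,-0.2,0.1,0,0],[0.293,-0.356,0.25,-0.001,0],[0.293,-0.356,0.346,-0.001,0],[0.293,-0.356,0.346,-0.001,0],[0.293,-0.356,0.346,-0.001,0]]
  ]
}}

```text
time: 16.45
tcp_pos: [0.521, 0.2617, 0.193]
tool_rot: [0.0, 0.999, 0.05, 0.001]
contact_force: [0.5, 0.9, -1.1]
grip_width: 0.252
gripper_force: 59.2
```

```bash
python3 seat.py .5487 .2653 .065 6 2>/dev/null | cut -c1-400; python3 - <<'E' | tail -3
from trayfit import *
run(load('wrist'),dict(B=(.5487,.2653)))
c=load('wrist');P=cloud(c);t,M=tool();L=(P-t)@M*1000
m=(c['z_map']>0)&(L[...,2]>12)&(P[...,2]>.02)&(abs(L[...,1])<60)
Q=L[m]
print([(a,np.percentile(Q[(Q[:,0]>=a)&(Q[:,0]<a+10)][:,1],[1,99]).round(1).tolist()) for a in range(60,110,10)])
E
```

```text
tcp in tray [ 40.2  -0.4 125.1] s -27.7 z 0.1934 [ 0.1 -0.3  0.7]
-20 566 edges y [-41.5  41.3] mid z [-1.4 -0.3  0.4]
-10 617 edges y [-41.4  41.1] mid z [-1.3 -0.2  0.6]
0 681 edges y [-41.4  41.5] mid z [-1.2 -0.4  0.5]
10 743 edges y [-41.3  41.1] mid z [-1.2 -0.2  0.5]
20 803 edges y [-41.7  41.1] mid z [-1.2 -0.1  0.5]
30 888 edges y [-41.4  41.2] mid z [-1.2 -0.2  0.7]
40 973 edges y [-41.4  41.2] mid z [-1.4 -0.3  0.8]
50 982 edges y [-41.5  41.2] mid z [-1.1 -0.2  0.7]
60 613 edges y [-41.3  41.2] mid z [-1.3 -0.5  0.4]
70 1419 edges y [-41.3  40.9] mid z [-1.  -0.3  0.4]
90 2483 edges y [-41.4  40.9] mid z [-4.7  7.8 12.5]
[(72, np.float64(-0.5)), (73, np.float64(-0.9)), (74, np.float64(0.0)), (75, np.float64(-0.0)), (76, np.float64(-0.4)), (77, np.float64(-0.2)), (78, np.float64(-0.6)), (79, np.float64(0.3)), (80, np.float64(-0.2)), (81, np.float64(-0.1)), (82, np.float64(nan)), (83, np.float64(1.4)), (84, np.float64(nan)), (85, np.float64(nan)), (86, np.float64(nan)), (87, np.float64(nan)), (88, np.float64(nan)), 
tw 323 [ 0.4769 -0.0898] [483.2 -86.8] [174.4  30.9] 25.7 [[398.0, -111.0], [411.0, -139.0], [568.0, -63.0], [555.0, -35.0]]
B 15969 psi 5.75 size [0.1888 0.0835] origin [0.5499 0.2654 0.0654] floor z -0.0002
[(60, [-41.7, 40.8]), (70, [-41.9, 40.8]), (80, [-41.5, 40.6]), (90, [-41.7, 40.6]), (100, [-41.6, 40.7])]
```

{"method": "carry_out", "body": {
  "plan": [
    [[0,-0.004,0.25,0,0],[0,-0.004,0.45,0,0],[0,-0.004,0.535,0,0],[0,-0.004,0.535,0,0],[0,-0.004,0.535,0,0]]
  ]
}}

```text
time: 17.12
tcp_pos: [0.5219, 0.2639, 0.1137]
tool_rot: [-0.001, 0.999, 0.051, 0.002]
contact_force: [-0.8, 0.1, 0.0]
grip_width: 0.254
gripper_force: 59.2
```

Run:
```python
from h import *
t,M=tool();print(t.round(4),sensors.get_state()['contact_force'])
h=np.array([.9945,.1045]);o=np.array([.5495,.2653]);s0=(t[:2]-o)@h*1e3
def path(xe,th):
    a=np.radians(th);se=xe*.866;ze=65+xe*.5
    return se-93*np.cos(a)-20*np.sin(a), ze-93*np.sin(a)+20*np.cos(a)-14.2
for xe,th in zip(np.linspace(75,83,13),np.linspace(0,30,13)):
    s,z=path(xe,th);print(round(xe,1),th,'s',round(s,1),'z',round(z,1),'row',round((s-s0)/150,3),round((t[2]*1e3-z)/150,3))
```

```text
[0.5219 0.2639 0.1137] [-0.76766124  0.14626284  0.04503269]
75.0 0.0 s -28.0 z 108.3 row -0.003 0.036
75.7 2.5 s -28.3 z 104.6 row -0.004 0.061
76.3 5.0 s -28.3 z 100.8 row -0.005 0.086
77.0 7.5 s -28.1 z 97.0 row -0.004 0.111
77.7 10.0 s -27.8 z 93.2 row -0.001 0.137
78.3 12.5 s -27.3 z 89.4 row 0.002 0.162
79.0 15.0 s -26.6 z 85.5 row 0.007 0.187
79.7 17.5 s -25.7 z 81.7 row 0.013 0.213
80.3 20.0 s -24.7 z 78.0 row 0.02 0.238
81.0 22.5 s -23.4 z 74.2 row 0.028 0.263
81.7 25.0 s -22.0 z 70.5 row 0.037 0.288
82.3 27.5 s -20.4 z 66.8 row 0.048 0.313
83.0 30.0 s -18.7 z 63.1 row 0.06 0.337
```

{"method": "carry_out", "body": {
  "plan": [
    [[-0.003,0,0.036,0,0],[-0.004,0,0.061,0,0],[-0.005,0,0.086,0,0],[-0.004,0,0.111,0,0],[-0.001,0,0.137,0,0],[0.002,0,0.162,0,0],[0.007,0,0.187,0,0],[0.007,0,0.187,0,0]]
  ]
}}

```text
time: 18.12
tcp_pos: [0.5216, 0.2634, 0.0827]
tool_rot: [0.0, 0.999, 0.051, -0.001]
contact_force: [-2.7, -1.7, 3.2]
grip_width: 0.25
gripper_force: 58.6
```

```bash
cat >> seat.py <<'E'
# tool top surface: points above floor by >2 and within |y|<9
for x in range(-20,84,8):
    q=Q[(Q[:,0]>=x)&(Q[:,0]<x+8)&(abs(Q[:,1])<16)&(Q[:,2]>(2.5 if x<60 else 13.5))]
    if len(q)>20: print('top',x,len(q),'y',np.percentile(q[:,1],[2,98]).round(1),'z',np.median(q[:,2]).round(1))
E
python3 seat.py .5495 .2653 .065 6 2>/dev/null | grep -v mid
```

```text
tcp in tray [-15.2   1.1  29.5] s -27.9 z 0.083 [-2.7 -1.4  3.2]
[(72, np.float64(13.3)), (73, np.float64(13.1)), (74, np.float64(12.9)), (75, np.float64(12.6)), (76, np.float64(12.4)), (77, np.float64(11.9)), (78, np.float64(3.5)), (79, np.float64(8.8)), (80, np.float64(1.1)), (81, np.float64(0.3)), (82, np.float64(0.2)), (83, np.float64(0.1)), (84, np.float64(0.3)), (85, np.float64(0.3)), (86, np.float64(1.7)), (87, np.float64(nan)), (88, np.float64(nan)), (89, np.float64(11.8)), (90, np.float64(12.3)), (91, np.float64(12.2)), (92, np.float64(12.3)), (93, np.float64(12.6)), (94, np.float64(nan))]
top -20 248 y [-9.7 12.1] z 34.7
top -12 274 y [-9.7 12.1] z 32.8
top -4 623 y [-15.5  15.6] z 31.4
top 4 360 y [-10.7  13. ] z 28.9
top 12 364 y [-10.5  13. ] z 27.0
top 20 389 y [-9.8 12.3] z 25.1
top 28 427 y [-8.9 11.4] z 23.2
top 36 483 y [-8.1 10.6] z 21.3
top 44 523 y [-7.2  9.7] z 19.3
top 52 606 y [-6.2  8.8] z 17.5
top 60 670 y [-5.3  7.9] z 15.5
top 68 415 y [-4.6  7.5] z 14.1
top 76 32 y [-15.   15.9] z 13.7
```

View pics/seat.png

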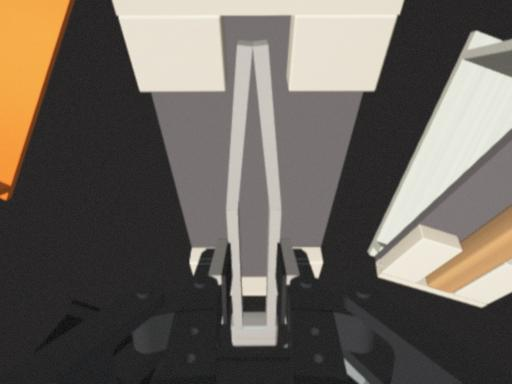

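{"method": "carry_out", "body": {
  "plan": [
    [[0.006,0.004,0.026,0,0],[0.013,0.008,0.051,0,0],[0.021,0.008,0.076,0,0],[0.03,0.008,0.101,0,0],[0.041,0.008,0.126,0,0],[0.043,0.008,0.132,0,0],[0.043,0.008,0.132,0,0]]
  ]
}}

```text
time: 19.05
tcp_pos: [0.5281, 0.2633, 0.0635]
tool_rot: [-0.0, 0.999, 0.051, -0.0]
contact_force: [-3.8, 0.4, 2.8]
grip_width: 0.249
gripper_force: 58.7
```

```bash
python3 seat.py .5495 .2653 .065 6 2>/dev/null | grep -v mid | cut -c1-700
```

```text
tcp in tray [-19.4   0.2   9.6] s -21.6 z 0.0636 [-4.4  0.4  3. ]
[(72, np.float64(12.3)), (73, np.float64(12.1)), (74, np.float64(12.1)), (75, np.float64(12.2)), (76, np.float64(12.2)), (77, np.float64(12.3)), (78, np.float64(12.1)), (79, np.float64(12.2)), (80, np.float64(8.3)), (81, np.float64(6.5)), (82, np.float64(0.2)), (83, np.float64(0.1)), (84, np.float64(0.2)), (85, np.float64(0.3)), (86, np.float64(nan)), (87, np.float64(nan)), (88, np.float64(nan)), (89, np.float64(11.8)), (90, np.float64(12.3)), (91, np.float64(12.2)), (92, np.float64(12.3)), (93, np.float64(12.3)), (94, np.float64(12.4))]
top -20 286 y [-10.5  11.2] z 13.4
top -12 475 y [-15.2  15.3] z 13.1
top -4 848 y [-15.6  15.5] z 19.3
top 4 938 y [-15.5  15.6] z 31.4
top 12 340 y [-14.6  14.8] z 12.7
top 20 337 y [-10.6  11.3] z 12.7
top 28 402 y [-9.8 10.4] z 12.6
top 36 460 y [-9.   9.5] z 12.5
top 44 536 y [-8.2  8.6] z 12.4
top 52 637 y [-7.3  7.7] z 12.4
top 76 37 y [-15.9  15.7] z 13.7
```

{"method": "carry_out", "body": {
  "plan": [
    [[0.008,0,0.003,0,0],[0.015,0,0.006,0,0],[0.015,0,0.006,0,0],[0.015,0,0.006,0,0]]
  ]
}}

```text
time: 19.6
tcp_pos: [0.529, 0.2631, 0.0632]
tool_rot: [0.0, 0.999, 0.051, -0.002]
contact_force: [-8.8, -0.1, 6.7]
grip_width: 0.254
gripper_force: 59.1
```

```bash
python3 seat.py .5495 .2653 .065 6 2>/dev/null | grep -v mid | cut -c1-600
```

```text
tcp in tray [-18.8  -0.1   8.8] s -20.7 z 0.0632 [-8.7 -0.8  6.1]
[(72, np.float64(12.1)), (73, np.float64(12.2)), (74, np.float64(12.3)), (75, np.float64(12.2)), (76, np.float64(12.1)), (77, np.float64(12.3)), (78, np.float64(12.2)), (79, np.float64(12.2)), (80, np.float64(12.1)), (81, np.float64(7.5)), (82, np.float64(4.5)), (83, np.float64(0.2)), (84, np.float64(0.3)), (85, np.float64(0.6)), (86, np.float64(nan)), (87, np.float64(nan)), (88, np.float64(nan)), (89, np.float64(11.9)), (90, np.float64(12.2)), (91, np.float64(12.2)), (92, np.float64(12.1)), (93, np.float64(12.3)), (94, np.float64(11.2))]
top -20 268 y [-10.8  10.9] z 12.8
top -12 452 y [-15.2  15.1] z 12.4
top -4 855 y [-15.6  15.6] z 18.0
top 4 1000 y [-15.5  15.5] z 30.4
top 12 356 y [-15.3  15.3] z 12.3
top 20 336 y [-11.1  11.2] z 12.2
top 28 389 y [-10.2  10.3] z 12.2
top 36 453 y [-9.3  9.4] z 12.2
top 44 531 y [-8.4  8.5] z 12.2
top 52 622 y [-7.6  7.7] z 12.2
top 68 26 y [-15.3  14.6] z 13.6
```

{"method": "carry_out", "body": {
  "plan": [
    [[0,0,0.003,0,0],[0,0,0.003,0,0],[0,0,0.003,0,30],[0,0,0.003,0,45],[0,0,0.003,0,45],[0,0,0.003,0,45],[0,0,-0.2,0,45],[0,0,-0.5,0,50],[0,0,-0.8,0,60],[0,0,-1,0,60],[0,0,-1,0,60]]
  ]
}}

```text
time: 21.02
tcp_pos: [0.5323, 0.2639, 0.2166]
tool_rot: [-0.001, 0.999, 0.051, 0.004]
contact_force: [0.6, 0.7, 0.8]
grip_width: 0.698
gripper_force: 0.0
```

{"method": "carry_out", "body": {
  "plan": [
    [[-0.25,0,-0.2,0,60],[-0.5,0.1,-0.3,0,60],[-0.8,0.3,-0.3,0,60],[-0.8,0.5,-0.3,0,60],[-0.8,0.5,-0.3,0,60]]
  ]
}}

```text
time: 21.65
tcp_pos: [0.4182, 0.1751, 0.2563]
tool_rot: [0.0, 0.999, 0.05, -0.001]
contact_force: [0.6, -0.1, -1.0]
grip_width: 0.704
gripper_force: 0.0
```

```bash
python3 - <<'E' 2>/dev/null
from h import *
w=cap('wrist')['image'];t=cap('top')['image']
a=cv2.resize(w,(400,300));b=cv2.resize(t[140:240,140:290],(400,267))
cv2.imwrite('pics/end.png',np.hstack([a,cv2.copyMakeBorder(b,0,33,0,0,cv2.BORDER_CONSTANT)]))
E
python3 seat.py .5495 .2653 .065 6 2>/dev/null | grep top;echo; python3 seat.py .563 .1116 .065 -12 2>/dev/null | grep -v top|cut -c1-300
```

```text
top -20 120 y [-11.7  12.1] z 12.2
top -12 133 y [-11.7  12.1] z 11.8
top -4 145 y [-11.8  12.2] z 11.8
top 4 150 y [-11.8  12.1] z 11.8
top 12 157 y [-11.9  12. ] z 11.9
top 20 163 y [-11.5  11.6] z 11.8

tcp in tray [-37.8  34.1 243.4] s -154.5 z 0.2569 [-0.6 -0.8 -0.4]
-20 911 edges y [-40.8  41.8] mid z [14.4 15.7 17.1]
-10 963 edges y [-40.8  41.7] mid z [14.3 15.9 17. ]
0 1037 edges y [-40.9  41.8] mid z [14.2 15.7 17. ]
10 1076 edges y [-41.   40.9] mid z [14.6 15.8 16.9]
20 819 edges y [-40.9  20.4] mid z [ 9.6 11.4 16.4]
30 349 edges y [-41.1   0.1] mid z [ 9.5 10.8 11.9]
[(72, np.float64(nan)), (73, np.float64(nan)), (74, np.float64(nan)), (75, np.float64(nan)), (76, np.float64(nan)), (77, np.float64(nan)), (78, np.float64(nan)), (79, np.float64(nan)), (80, np.float64(nan)), (81, np.float64(nan)), (82, np.float64(nan)), (83, np.float64(nan)), (84, np.float64(nan)),
```

View pics/end.png

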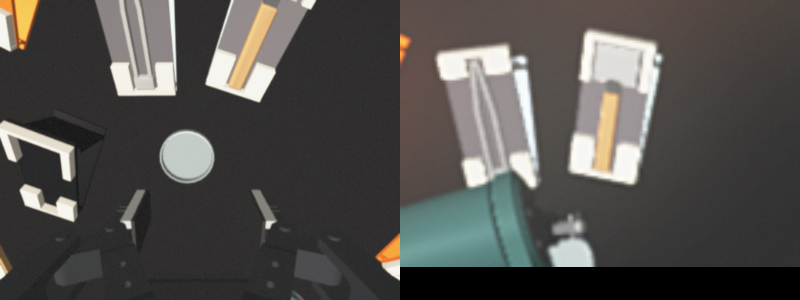

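The final picture shows both tools flat in their own trays. The scraper is in the right-hand tray with its blade up (top view about 612,65). The tweezers are in the left-hand tray with tips in the slot (about 475,65) and heel in the lower pocket. The gripper is clear.

```bash
python3 -c "
from station import order
print(order.sign_off())"
```

```text
the job is handed in; nothing more can be done
None
```

The job is handed in at about 22 s on the robot's clock: the scraper, then the tweezers, lie flat between the side blocks of their own trays, blade and tips up the slope, and nothing else was touched.

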